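Check a chocolate ball's temperature and turn its dish for the second reading

ROBOT

A 6-joint arm with a two-finger parallel gripper is mounted at the origin on the work surface. World frame = base frame: x ahead of the robot, y to its left, z up, the work surface at z = 0. Lengths are in m, angles in rad, forces in N, time in s.
With the tool pointing down it reaches from about 0.35 to 0.85 m from the base axis. Payload 8.1 kg.
Tool frame: the origin (TCP) lies on the front face of the gripper's body, between the roots of the fingers; the fingertips stand 84 mm ahead of it and the grasp point (between the pads) lies 65 mm ahead of it; x points along the fingers, y is the direction in which the jaws open and shut, and the axes are right-handed (so a half turn about x gives the same grasp; the last joint's range is limited). The gripper opens to 93 mm and grips with 3 to 60 N. Pads are 15 mm wide; open, the fingers measure 128 mm over their backs; the gripper's body (75 mm by 188 mm) begins 65 mm behind the grasp point.
Start: joints at [1.1, 0.13, 1.488, -0, 1.523, -0.085], TCP at [0.226, 0.556, 0.303] pointing down, gripper open.
Joint ranges: [-2.96, 2.96], [-0.89, 2.26], [0.02, 2.5], [-1.34, 4.48], [0, 2.73], [-2.66, 2.66]. Speed limits (rad/s): [2.39, 2.39, 2.79, 3.14, 3.14, 3.14].

INTERFACE

Orientations are given as a rotation vector (axis times angle).
In Python, from plant import telemetry, read_camera, camera_params, robot gives the robot as it stands.
- The arm moves only by the tool step_arm, never from a script. Its argument "commands" is a list of rows, each an object with "xyz": the shift along the tool's x, y, z in mm, a list of three; "turn": the turn, a rotation vector about the tool's x, y, z in rad, a list of three; "grip": the finger opening in mm, from 0 to 93. In form: [{"xyz": [dx, dy, dz], "turn": [ax, ay, az], "grip": grip}, ...]. A call has 1 to 12 rows; each row is the pose to reach, as a shift and turn from the pose commanded when the call began, along the tool's axes at that moment; what a row does not reach only later rows make up. A row lasts 1/8 s, in which the tool goes at most 62.5 mm and 10.7 degrees, less where a joint would pass 70% of its speed; a pose out of reach is approached as far as the arm can. A call with a gripper value outside its range is refused whole. The fingers move at their own pace and stop on an object; "force" is the grip in N (left out, the last holds). Time passes only in rows, so rows that repeat a pose let the fingers close. It gives the time, the measured TCP pose, the force and the opening at its end, in the units of the state.
- telemetry.read_state(): the state, without advancing time (a new reading comes with each control period).
- read_camera(name): name is "side" or "top"; returns the picture (384x512x3 uint8, red, green, blue); there is no depth.
- camera_params(name): a dict with "mtx" (3x3 intrinsics, pixels), "k1" (the pictures are not rectified: a ray, as slopes to the right and down, at radius r is drawn at 1 + k1 r^2 times it, then the intrinsics apply), "rvec" (rotation vector, rad) and "tvec" (3), from world to camera coordinates, as OpenCV has them. Camera axes: x right, y down, z forward; pixel columns grow to the right and rows downward; lengths in m; the calibration is good to about 2 mm. A picture is of the moment at which its call begins. camera_params takes no time and is no camera call.
- robot.close_job(): hands the job in, once; it reports no verdict.
The state is a dict: "t": time; "q": joint angles; "dq": joint speeds; "joint_torque": joint torques, N m; "tool_pos": TCP position; "orientation": TCP orientation; "force": force on the tool from outside, world axes, zero at the start; "wrist_torque": the same for the moment, N m; "opening": finger opening in m.
Only numpy, scipy, OpenCV 4.12 (cv2) and the standard library are available. Lean on these libraries where they do the work, as an engineer would, in place of code of your own. Each camera call takes 0.05 s, during which the arm holds its last target. There are 200 camera calls.

TASK

Take a first reading of the chocolate ball by squeezing the trigger of the thermometer gun right in and letting it spring back out. Then take the dish by its bar handle, lift it straight up so that it is about 10 cm above its board, and give it a quarter turn (either way) over the board, keeping it level and the loose ball in the middle of its hollow; do not touch the ball and leave everything else as it stands. Finish still holding the turned dish there, level and still in the air over its board: do not put it down or let go.

Things in the scene. Friction and masses are not known exactly. Their poses are not given: they have to be found in the camera images.
- gun: Grey pistol-shaped thermometer, fixed on its side in a steel cradle. Origin on the counter under the barrel, z up; aims along its own -y, towards the dish. Barrel x -12 to 32, y -52 to 95, top 78 mm above the counter. Pistol grip: level bar along -x from the barrel to x = -125, y 20 to 50, 45 to 75 mm above the counter, free above and below
- gun_grip (a point): Middle of the pistol grip (30 mm thick along gun y, 30 mm tall), at gun (-65, 35, 60) mm, beside the finger part of the trigger. Axes as the gun's
- trigger (a joint): The gun's trigger: black blade 62 mm long, 8 thick, 20 tall, on the -y side of the grip, running along -x from its upright hinge at gun (-22, -2, 60) mm. 0 = out, 0.28 rad = fully in at its stop (towards the grip, gun +y); a spring returns it. At the trigger face: 1.5 N to start, 5.5 N fully in, 12 mm travel
- trigger_face (a point): Place on the trigger's outer face (-y side) where a finger presses, 43 mm from its hinge, 60 mm above the counter; moves with it. With the trigger out, grip back to trigger face is 56 mm overall, pressed in 44 mm
- board: Fixed square wooden board 130 x 130 mm, 12 mm thick, on which the dish stands; origin at the centre of its underside on the counter; z up. At the start the dish stands on its middle and the board's x axis points the way the dish handle points
- dish: Shallow round aluminium dish on a foot (foot 72 mm, rim 124 mm across, 30 mm high) with one dark wooden bar handle; 140 to 220 g. Origin at the centre of the foot's underside; z up; the handle points along +x. Inside it is a cone rising about 13 degrees from a flat spot about 28 mm across, with a steeper rim
- dish_handle (a point): Where to grip the dish's handle, at dish (95, 0, 28) mm. The handle is a level square bar 14 mm wide and 14 mm tall (21 to 35 mm above the dish's underside) from 58 to 150 mm from the dish's axis; its underside is 33 mm above the counter at the start. Axes as the dish's
- dish_middle (a point): Centre of the dish's inner floor, 13.5 mm above its underside
- ball_center (a point): Centre of the loose dark brown chocolate ball, 36 mm across, 30 g, resting in the dish
- timer: White round kitchen timer, 50 mm across, 29 mm high, on the counter (bystander); origin at its underside
- spoon: Steel spoon with a wooden handle, 200 mm long, lying on the counter beyond the board (bystander); origin near its middle
- ramekin: Small white ceramic bowl, 68 mm across, 42 mm high (bystander); origin at its underside
- jar: Brown spice jar with steel lid, 68 mm across, 100 mm high (bystander); origin at its underside
- mug: Blue mug, 76 mm across, 85 mm high (bystander); origin at its underside
- sauce: Dark red sauce bottle, 54 mm across, 170 mm high (bystander); origin at its underside
Mind the look-alikes: they are no part of the job. What is shaped like the part that bears ball_center but orange or turquoise is not meant.

How it is judged:
On the way, in this order (a step that is already met when the one before it is completed fails the run):
1. the trigger is squeezed in (at least 0.20 of its 0.28 rad) while the dish stands untouched on its board (value of joint trigger above 0.2 rad and distance of dish from where it was at the start of the episode below 0.015 m), for 0.15 s.
2. the trigger has sprung back out (below 0.04 rad) (value of joint trigger below 0.04 rad), for 0.1 s.
3. the dish is lifted at least 40 mm off its board, not yet turned (within 0.4 rad), the ball within 25 mm of the middle (z of dish in the frame of board above 0.052 m and angle between the x axis of dish and the x axis of board, either way round below 0.4 rad and horizontal distance between ball_center and dish_middle below 0.025 m), for 0.1 s.
At the end, for the whole second after the job is handed in: Fingers hold the dish still (under 30 mm/s), underside 60 to 200 mm above the board, centre within 60 mm of the board's, turned 80 to 100 degrees either way from the start, level within 0.10 rad, ball within 22 mm of its middle; not touching the gun; trigger out (under 0.04 rad) (angle between the x axis of dish and the x axis of board, either way round above 1.4 rad and angle between dish's own z axis and vertical below 0.1 rad and horizontal distance between ball_center and dish_middle below 0.022 m and z of dish in the frame of board between 0.072 and 0.212 m and horizontal distance between dish and board below 0.06 m and contact force between the fingers and dish above 1 N and contact force between dish and gun below 0.1 N and linear speed of dish below 0.03 m/s and value of joint trigger below 0.04 rad); the arm keeps its last pose, push and grip.
It fails at once if the ball rolls more than about 38 mm from the middle of the dish or out of it (distance between ball_center and dish_middle above 0.045 m).
It fails at once if the dish is tipped more than 0.25 rad (angle between dish's own z axis and vertical above 0.25 rad).
It fails at once if the robot touches the ball (contact force between the arm and ball above 0.3 N).
It fails at once if the gripper touches the ball (contact force between the fingers and ball above 0.3 N).
It fails at once if a bystander (timer, spoon, bowl, jar, mug, bottle) is moved more than 30 mm (distance of any of timer, spoon, ramekin, jar, mug, sauce from where it was at the start of the episode above 0.03 m).
It also fails if it takes over 58 s, if anything falls off the work surface, if the arm or the gripper's body presses on something with over 40 N, if the wrist force passes 120 N, or if a joint passes its speed limit or range.

## Working session

There is one attempt and no reset: what is moved stays moved. The work goes in short steps, Python scripts to look and compute and a tool call to move; the robot and the scene stay as the last step left them, time stands still between calls to the robot, and variables do not carry over. Pictures are saved under pics/ and viewed, about 8 in all and at most 12, crops included, and the job is handed in when it is done.

Besides the shell and the picture viewer there is one more tool, called after "Call:" as name(argument=value, ...) on one line, values as JSON. step_arm: Moves the arm, as the interface text tells. Its arguments: {"type":"object","properties":{"commands":{"type":"array"},"force":{"type":"number"}},"required":["commands"]}

```bash
ls; mkdir -p pics
python3 - <<'E'
from plant import telemetry, read_camera, camera_params
import cv2
for n in("top","side"):
    im=read_camera(n); cv2.imwrite(f"pics/{n}0.png",cv2.resize(im[:,:,::-1],(768,576),interpolation=cv2.INTER_CUBIC)); cv2.imwrite(f"pics/{n}0_raw.png",im[:,:,::-1])
    print(n,camera_params(n))
print(telemetry.read_state())
E
```

```text
pics
top {'mtx': array([[422.50705678,   0.        , 256.41904952],
       [  0.        , 422.50705678, 188.8478169 ],
       [  0.        ,   0.        ,   1.        ]]), 'k1': 0.0372068084191236, 'rvec': array([ 2.10794197, -2.1218589 ,  0.20861567]), 'tvec': array([-0.09014448,  0.60446474,  1.02186232])}
side {'mtx': array([[417.82706679,   0.        , 254.0908256 ],
       [  0.        , 417.82706679, 194.81598607],
       [  0.        ,   0.        ,   1.        ]]), 'k1': 0.0036767111395289566, 'rvec': array([ 0.70664791, -2.70629396,  0.97313715]), 'tvec': array([0.46469608, 0.30673059, 1.08388086])}
{'t': 0.1, 'q': array([ 1.09959413e+00,  1.31099395e-01,  1.48915014e+00, -3.75340824e-05,
        1.52297294e+00, -8.53937806e-02]), 'dq': array([-0.00106382, -0.00148871, -0.0033422 ,  0.0008337 , -0.00156534,
       -0.00236179]), 'joint_torque': array([ 9.64033788e-04, -5.61339998e+01, -4.93097162e+01,  7.69934664e-02,
        2.91354168e-02, -2.77936795e-05]), 'tool_pos': array([0.22560674, 0.55557992, 0.30179512]), 'orientation': array([ 0.3014434 ,  1.54993471, -0.30393397]), 'force': array([-0.14263615,  0.20644465,  0.10879755]), 'wrist_torque': array([ 0.02272708, -0.01838964,  0.01861306]), 'opening': 0.09250054227778086}
```

View pics/top0.png

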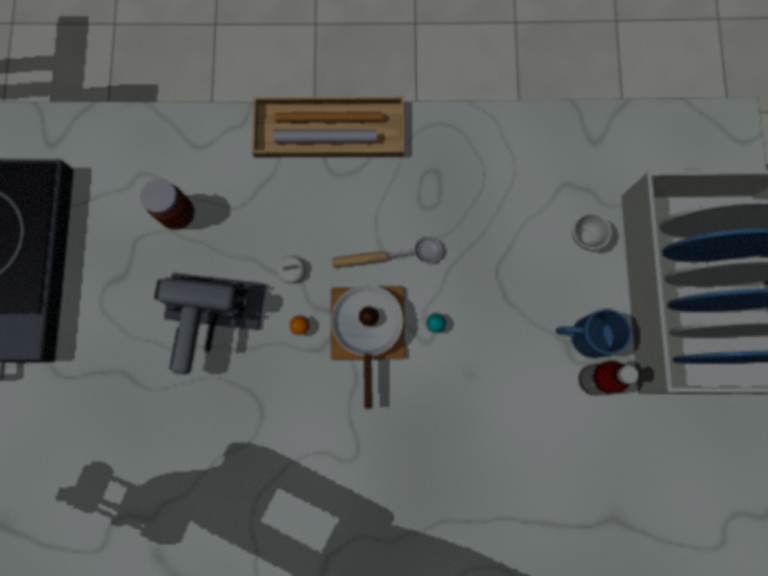

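View pics/side0.png

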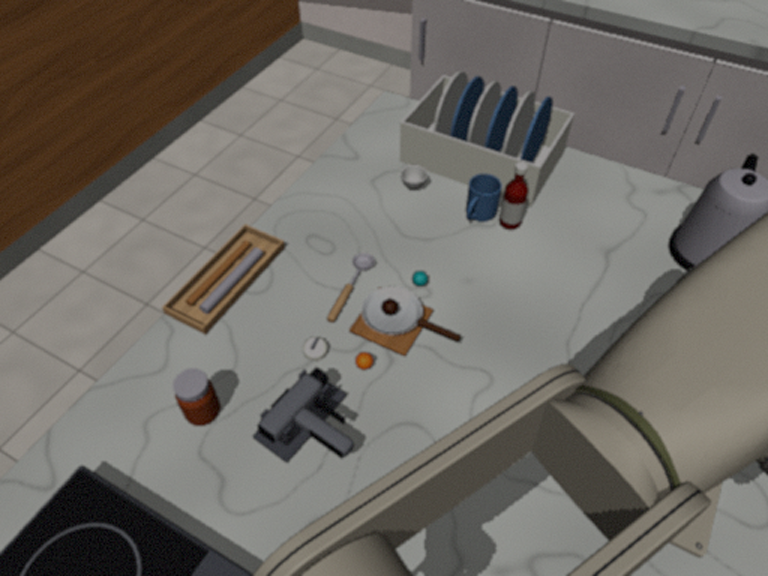

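The top view has three balls, in 768-wide pixels: the brown one in the dish (369,316), an orange one (299,325) and a turquoise one (436,323). Only the brown one lies in the dish, so it is the one meant. The gun is at about (200,300), with its grip running to (180,370). The dish handle runs from (368,355) to (368,408). I'll confirm and measure these in an enlarged crop.

```bash
cat > h.py <<'E'
import numpy as np, cv2
from plant import telemetry, read_camera, camera_params
from scipy.spatial.transform import Rotation as R
def ray(n,u,v):
    p=camera_params(n); K=p["mtx"]; x=(u-K[0,2])/K[0,0]; y=(v-K[1,2])/K[1,1]; d=np.array([x,y]);s=d.copy()
    for _ in range(20): s=d/(1+p["k1"]*(s@s))
    M=R.from_rotvec(p["rvec"]).as_matrix(); return -M.T@p["tvec"], M.T@np.array([*s,1])
def at(n,u,v,z):
    c,d=ray(n,u,v); return c+d*(z-c[2])/d[2]
def proj(n,P):
    p=camera_params(n); M=R.from_rotvec(p["rvec"]).as_matrix(); q=M@np.asarray(P,float)+p["tvec"]; s=q[:2]/q[2]; s=s*(1+p["k1"]*(s@s))
    return p["mtx"][:2,:2]@s+p["mtx"][:2,2]
def crop(n,name,x0,y0,w,h,f,im=None):
    if im is None: im=read_camera(n)[:,:,::-1]
    c=cv2.resize(im[y0:y0+h,x0:x0+w],None,fx=f,fy=f,interpolation=cv2.INTER_CUBIC)
    c=cv2.convertScaleAbs(c,alpha=1.6,beta=10)
    for i in range(0,w,20): cv2.putText(c,str(x0+i),(i*f,10),0,.35,(255,255,0),1); cv2.line(c,(i*f,12),(i*f,18),(255,255,0))
    for i in range(0,h,20): cv2.putText(c,str(y0+i),(0,i*f),0,.35,(255,255,0),1); cv2.line(c,(25,i*f),(32,i*f),(255,255,0))
    cv2.imwrite(f"pics/{name}.png",c)
E
python3 - <<'E'
from h import *
crop("top","c1",95,170,190,110,4,cv2.imread("pics/top0_raw.png"))
crop("side","c2",160,170,160,140,5,cv2.imread("pics/side0_raw.png"))
E
```

```text
(no output)
```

View pics/c1.png

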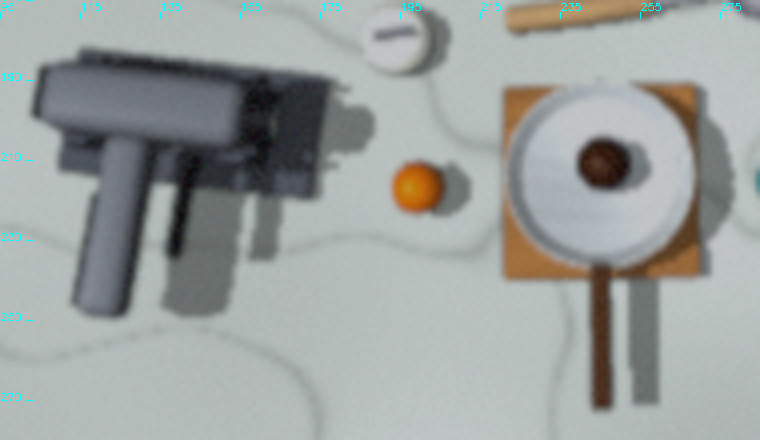

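View pics/c2.png

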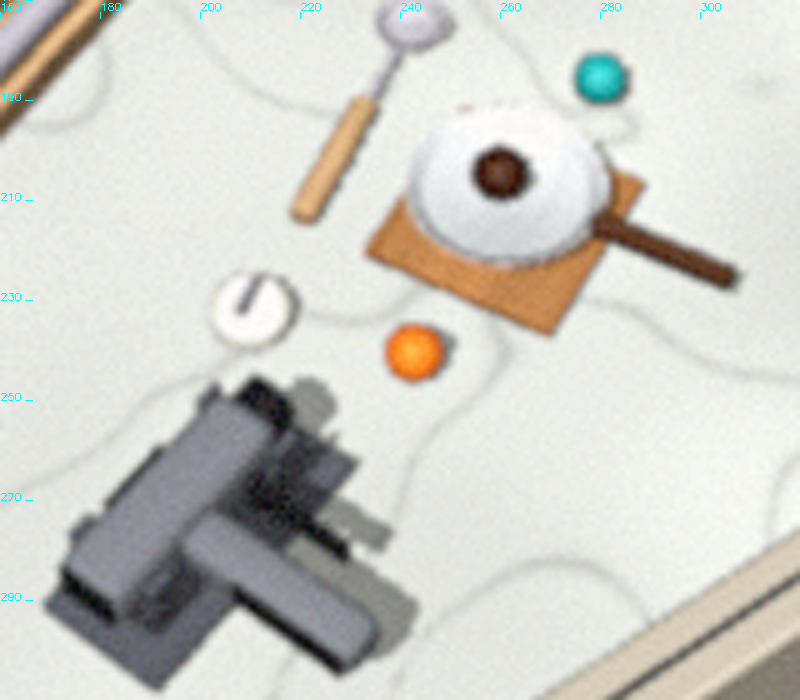

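Run:
```python
from h import *
np.set_printoptions(precision=4,suppress=True)
T=lambda x,y,z:at("top",95+(x+.5)/4-.5,170+(y+.5)/4-.5,z)
S=lambda x,y,z:at("side",160+(x+.5)/5-.5,170+(y+.5)/5-.5,z)
print("cam",ray("top",256,190)[0],ray("side",256,190)[0])
for k,a in dict(gripA_l=(104,150,.075),gripA_r=(152,150,.075),grip_end_l=(75,300,.075),grip_end_r=(127,315,.075),trig_tip=(174,257,.070),trig_root=(189,165,.07),
 barrel_tl=(48,67,.078),barrel_bl=(42,117,.078),barrel_tr=(242,82,.078),barrel_br=(240,140,.078),
 dish=(602,175,.042),ball=(603,164,.0435),hend=(601,409,.047),h0=(600,275,.047),b1=(504,87,.012),b2=(697,85,.012),b3=(700,278,.012),b4=(503,278,.012),
 orange=(418,187,.015)).items(): print(k,T(*a))
print("side")
for k,a in dict(hend=(735,275,.047),ball=(501,174,.0435),dish=(510,185,.042),board=(551,334,.012),boardr=(645,183,.012),boardl=(367,253,.012),gend=(358,650,.06),trigtip=(345,553,.06)).items(): print(k,S(*a))
M=R.from_rotvec(telemetry.read_state()["orientation"]).as_matrix();print(M)
```

```text
cam [ 0.3891 -0.0968  1.1211] [0.1733 0.6213 1.0338]
gripA_l [0.5567 0.2453 0.075 ]
gripA_r [0.5565 0.2155 0.075 ]
grip_end_l [0.4638 0.2575 0.075 ]
grip_end_r [0.4544 0.2252 0.075 ]
trig_tip [0.4901 0.1998 0.07  ]
trig_root [0.5476 0.1934 0.07  ]
barrel_tl [0.6093 0.2823 0.078 ]
barrel_bl [0.5774 0.284  0.078 ]
barrel_tr [0.5988 0.1606 0.078 ]
barrel_br [0.5619 0.1603 0.078 ]
dish [ 0.5433 -0.0646  0.042 ]
ball [ 0.5503 -0.0653  0.0435]
hend [ 0.3957 -0.064   0.047 ]
h0 [ 0.4788 -0.0634  0.047 ]
b1 [0.6074 0.0018 0.012 ]
b2 [ 0.6079 -0.1273  0.012 ]
b3 [ 0.4793 -0.1277  0.012 ]
b4 [0.4802 0.0011 0.012 ]
orange [0.5401 0.0575 0.015 ]
side
hend [ 0.3948 -0.0639  0.047 ]
ball [ 0.5505 -0.0658  0.0435]
dish [ 0.5422 -0.0621  0.042 ]
board [0.4789 0.0029 0.012 ]
boardr [ 0.4809 -0.1248  0.012 ]
boardl [0.6039 0.0051 0.012 ]
gend [0.4596 0.2469 0.06  ]
trigtip [0.4937 0.204  0.06  ]
[[-0.0007  0.3763  0.9265]
 [-0.0015  0.9265 -0.3763]
 [-1.     -0.0016 -0.0001]]
```

The crops confirm the brown ball in the white dish, the dark handle pointing toward the robot, and the black trigger on the -y side of the grip. From these I get:
- **Gun:** origin at about (0.580, 0.193), yaw about -0.11.
- **Dish:** about (0.544, -0.064), with the handle along world -x.

Next I'll move above the grip.

Call:
step_arm(commands=[{"xyz":[0,-20,40],"turn":[-0.03,0,0],"grip":93},{"xyz":[10,-45,90],"turn":[-0.07,0,0],"grip":93},{"xyz":[20,-70,140],"turn":[-0.1,0,0],"grip":93},{"xyz":[30,-95,190],"turn":[-0.14,0,0],"grip":93},{"xyz":[40,-120,240],"turn":[-0.17,0,0],"grip":93},{"xyz":[50,-145,290],"turn":[-0.2,0,0],"grip":93},{"xyz":[70,-170,335],"turn":[-0.24,0,0],"grip":93},{"xyz":[90,-190,375],"turn":[-0.26,0,0],"grip":93},{"xyz":[100,-200,396],"turn":[-0.275,0,0],"grip":93},{"xyz":[100,-200,396],"turn":[-0.275,0,0],"grip":93},{"xyz":[100,-200,396],"turn":[-0.275,0,0],"grip":93}], force=15)

```text
t: 1.48
tool_pos: [0.517, 0.2221, 0.2028]
orientation: [0.087, 1.569, -0.087]
force: [0.1, 0.7, 1.1]
opening: 0.0931
```

Run:
```python
from h import *
s=telemetry.read_state();print(s["t"],s["tool_pos"],R.from_rotvec(s["orientation"]).as_matrix().round(3),s["q"].round(2))
crop("side","c3",150,190,160,120,5)
```

```text
1.475 [0.51701345 0.22206493 0.20282539] [[-0.     0.111  0.994]
 [ 0.     0.994 -0.111]
 [-1.     0.    -0.   ]] [ 0.31  0.1   1.71  0.    1.34 -1.15]
```

View pics/c3.png

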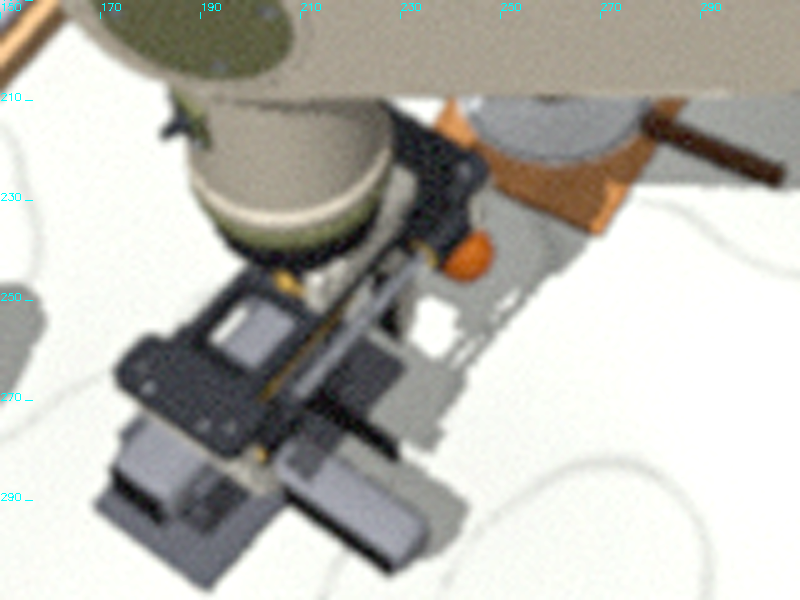

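The side view shows the gripper over the grip, with the fingers on either side of grip and trigger. I'll descend gently, then check the force.

Call:
step_arm(commands=[{"xyz":[15,0,0],"turn":[0,0,0],"grip":93},{"xyz":[32,0,0],"turn":[0,0,0],"grip":93},{"xyz":[46,0,0],"turn":[0,0,0],"grip":93},{"xyz":[56,0,0],"turn":[0,0,0],"grip":93},{"xyz":[66,0,0],"turn":[0,0,0],"grip":93},{"xyz":[77,0,0],"turn":[0,0,0],"grip":93},{"xyz":[77,0,0],"turn":[0,0,0],"grip":93}])

```text
t: 2.4
tool_pos: [0.5168, 0.2214, 0.1245]
orientation: [0.087, 1.571, -0.088]
force: [-0.2, 0.6, 0.8]
opening: 0.0931
```

Run:
```python
from h import *
s=telemetry.read_state();print(s["t"],s["tool_pos"],s["force"],s["wrist_torque"])
crop("side","c4",170,220,120,100,6)
```

```text
2.4 [0.51678189 0.22135109 0.12453266] [-0.24811838  0.56426085  0.79452887] [ 0.02259599 -0.00768839 -0.00668774]
```

View pics/c4.png

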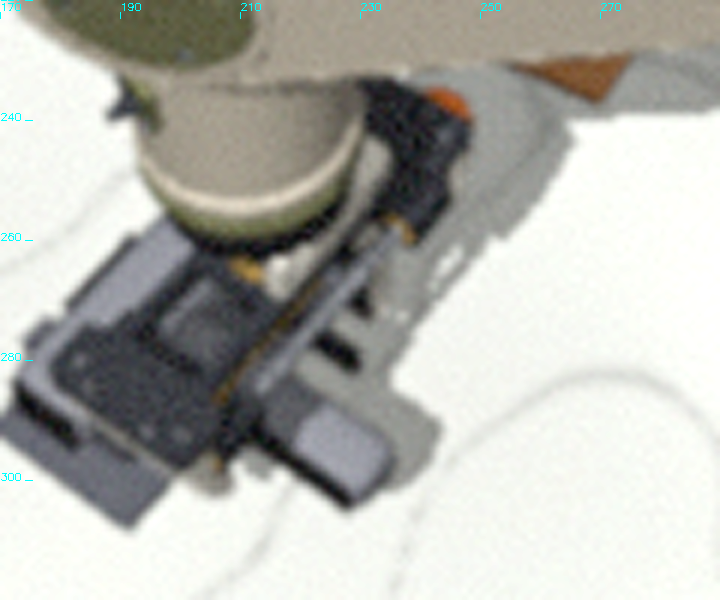

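There is no contact, and the fingers straddle the grip and trigger (trigger tip at (228,280)). Now I'll squeeze.

Call:
step_arm(commands=[{"xyz":[0,0,0],"turn":[0,0,0],"grip":70},{"xyz":[0,0,0],"turn":[0,0,0],"grip":60},{"xyz":[0,0,0],"turn":[0,0,0],"grip":56},{"xyz":[0,0,0],"turn":[0,0,0],"grip":52},{"xyz":[0,0,0],"turn":[0,0,0],"grip":50},{"xyz":[0,0,0],"turn":[0,0,0],"grip":48}])

```text
t: 3.2
tool_pos: [0.5178, 0.2253, 0.1259]
orientation: [0.092, 1.567, -0.081]
force: [5.4, 21.9, -10.4]
opening: 0.0534
```

The grip-side finger touched first (+y reaction), so I'll shift along tool +y to centre and then close fully.

Call:
step_arm(commands=[{"xyz":[0,3,0],"turn":[0,0,0],"grip":52},{"xyz":[0,6,0],"turn":[0,0,0],"grip":50},{"xyz":[0,8,0],"turn":[0,0,0],"grip":47},{"xyz":[0,9,0],"turn":[0,0,0],"grip":43},{"xyz":[0,9,0],"turn":[0,0,0],"grip":43},{"xyz":[0,9,0],"turn":[0,0,0],"grip":43}])

```text
t: 3.95
tool_pos: [0.5185, 0.2293, 0.1257]
orientation: [0.086, 1.569, -0.089]
force: [0.4, -6.7, 1.4]
opening: 0.0465
```

Call:
step_arm(commands=[{"xyz":[0,0,0],"turn":[0,0,0],"grip":42},{"xyz":[0,0,0],"turn":[0,0,0],"grip":42},{"xyz":[0,0,0],"turn":[0,0,0],"grip":42}], force=20)

```text
t: 4.32
tool_pos: [0.5185, 0.2294, 0.1257]
orientation: [0.086, 1.569, -0.089]
force: [0.6, -5.7, 1.0]
opening: 0.0468
```

Run:
```python
from h import *
s=telemetry.read_state();print(s["t"],s["tool_pos"],s["force"],s["opening"])
crop("side","c5",170,220,120,100,6)
```

```text
4.325 [0.51846099 0.2293974  0.12568057] [ 0.64099106 -5.68630792  0.96555209] 0.046802933769961766
```

View pics/c5.png

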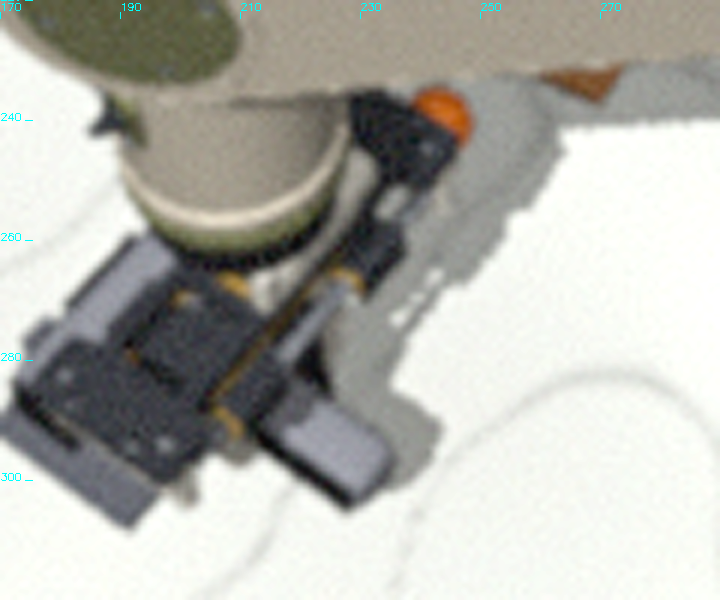

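The trigger is fully in: its blade is swung against the grip, and the opening has stalled at 46.8 mm (pad width on the tilted blade accounts for the extra). I'll release and rise.

Call:
step_arm(commands=[{"xyz":[0,0,0],"turn":[0,0,0],"grip":60},{"xyz":[0,-2,0],"turn":[0,0,0],"grip":80},{"xyz":[0,-4,0],"turn":[0,0,0],"grip":93},{"xyz":[0,-4,0],"turn":[0,0,0],"grip":93},{"xyz":[0,-4,0],"turn":[0,0,0],"grip":93},{"xyz":[0,-4,0],"turn":[0,0,0],"grip":93},{"xyz":[-20,-4,0],"turn":[0,0,0],"grip":93},{"xyz":[-50,-4,0],"turn":[0,0,0],"grip":93},{"xyz":[-90,-4,0],"turn":[0,0,0],"grip":93},{"xyz":[-120,-4,0],"turn":[0,0,0],"grip":93},{"xyz":[-120,-4,0],"turn":[0,0,0],"grip":93}])

```text
t: 5.75
tool_pos: [0.5197, 0.2273, 0.2507]
orientation: [0.089, 1.562, -0.085]
force: [0.7, 0.2, -0.6]
opening: 0.0931
```

Run:
```python
from h import *
s=telemetry.read_state();print(s["t"],s["tool_pos"],s["force"],s["opening"],R.from_rotvec(s["orientation"]).as_matrix().round(3),s["q"].round(2))
crop("side","c6",160,170,160,140,5)
```

```text
5.75 [0.51974427 0.22725243 0.25067205] [ 0.7105237   0.15839342 -0.57734192] 0.09312797151469675 [[ 0.007  0.11   0.994]
 [ 0.002  0.994 -0.11 ]
 [-1.     0.003  0.007]] [ 0.32  0.07  1.65  0.    1.42 -1.14]
```

View pics/c6.png

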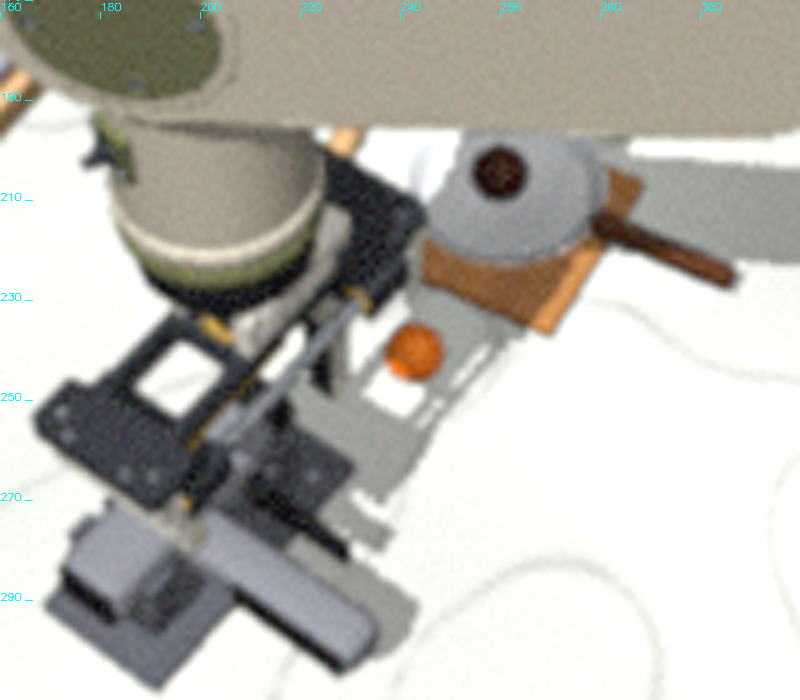

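The trigger has sprung back out (tip at (229,280) raw, as at the start), and the dish and ball are unchanged. I'll move over the handle, about 82 mm from the dish axis, with the fingers partly pre-closed.

Call:
step_arm(commands=[{"xyz":[0,-20,0],"turn":[-0.01,0,0],"grip":93},{"xyz":[0,-55,-3],"turn":[-0.02,0,0],"grip":80},{"xyz":[0,-95,-6],"turn":[-0.04,0,0],"grip":60},{"xyz":[0,-135,-10],"turn":[-0.05,0,0],"grip":50},{"xyz":[0,-175,-14],"turn":[-0.07,0,0],"grip":50},{"xyz":[0,-215,-18],"turn":[-0.08,0,0],"grip":50},{"xyz":[10,-250,-21],"turn":[-0.095,0,0],"grip":50},{"xyz":[30,-280,-24],"turn":[-0.105,0,0],"grip":50},{"xyz":[50,-295,-25],"turn":[-0.111,0,0],"grip":50},{"xyz":[50,-295,-25],"turn":[-0.111,0,0],"grip":50},{"xyz":[50,-295,-25],"turn":[-0.111,0,0],"grip":50}], force=10)

```text
t: 7.18
tool_pos: [0.4605, -0.0634, 0.1959]
orientation: [0.0, 1.571, 0.0]
force: [-0.1, 0.4, 1.0]
opening: 0.05
```

Run:
```python
from h import *
s=telemetry.read_state();print(s["t"],s["tool_pos"],s["force"],s["opening"],R.from_rotvec(s["orientation"]).as_matrix().round(3),s["q"].round(2))
print(proj("side",[.462,-.0637,.047]),proj("top",[.544,-.0637,.042]))
crop("side","c7",200,150,130,100,6)
```

```text
7.175 [ 0.46046319 -0.06337611  0.1958501 ] [-0.10747848  0.41616621  1.01568883] 0.04999689103003934 [[-0. -0.  1.]
 [ 0.  1.  0.]
 [-1.  0. -0.]] [-0.25 -0.16  1.98  0.    1.33 -1.82]
[285.76584918 215.60167895] [244.78109526 213.12159259]
```

View pics/c7.png

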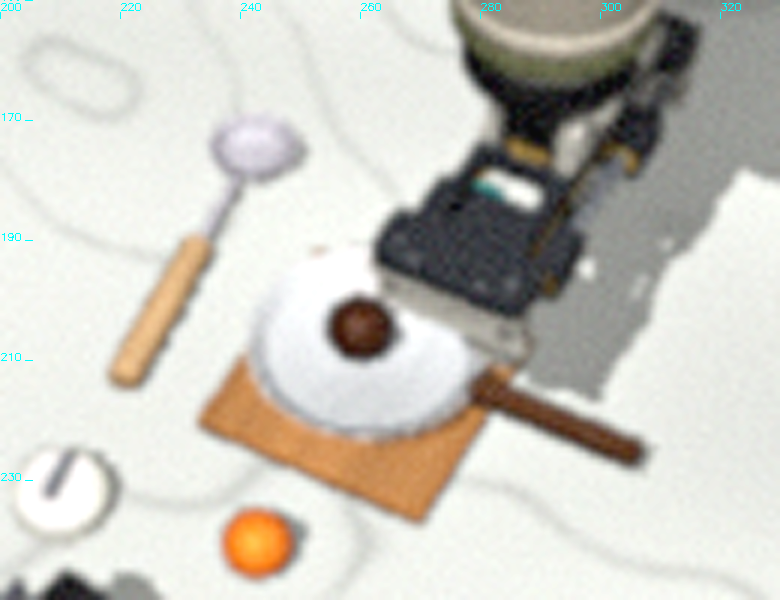

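The gripper is over the handle as expected, and the ball is in the dish at (260,205). I'll lower it and close gently.

Call:
step_arm(commands=[{"xyz":[15,0,0],"turn":[0,0,0],"grip":50},{"xyz":[35,0,0],"turn":[0,0,0],"grip":50},{"xyz":[55,0,0],"turn":[0,0,0],"grip":50},{"xyz":[70,0,0],"turn":[0,0,0],"grip":50},{"xyz":[82,0,0],"turn":[0,0,0],"grip":50},{"xyz":[91,0,0],"turn":[0,0,0],"grip":50},{"xyz":[91,0,0],"turn":[0,0,0],"grip":40},{"xyz":[91,0,0],"turn":[0,0,0],"grip":30},{"xyz":[91,0,0],"turn":[0,0,0],"grip":22}])

```text
t: 8.35
tool_pos: [0.461, -0.064, 0.1054]
orientation: [-0.0, 1.57, -0.0]
force: [-1.0, -0.7, -0.0]
opening: 0.0248
```

Call:
step_arm(commands=[{"xyz":[0,0,0],"turn":[0,0,0],"grip":20},{"xyz":[0,0,0],"turn":[0,0,0],"grip":18},{"xyz":[0,0,0],"turn":[0,0,0],"grip":17},{"xyz":[0,0,0],"turn":[0,0,0],"grip":16},{"xyz":[0,0,0],"turn":[0,0,0],"grip":15},{"xyz":[0,0,0],"turn":[0,0,0],"grip":14},{"xyz":[0,0,0],"turn":[0,0,0],"grip":13},{"xyz":[0,0,0],"turn":[0,0,0],"grip":12}])

```text
t: 9.35
tool_pos: [0.4604, -0.0638, 0.1047]
orientation: [-0.0, 1.571, 0.0]
force: [-0.2, 1.1, 0.6]
opening: 0.0141
```

The handle is gripped (14.1 mm) with no side push. I'll raise the force and start lifting slowly.

Call:
step_arm(commands=[{"xyz":[0,0,0],"turn":[0,0,0],"grip":10},{"xyz":[0,0,0],"turn":[0,0,0],"grip":5},{"xyz":[-1,0,0],"turn":[0,0,0],"grip":5},{"xyz":[-3,0,0],"turn":[0,0,0],"grip":5},{"xyz":[-6,0,0],"turn":[0,0,0],"grip":5},{"xyz":[-9,0,0],"turn":[0,0,0],"grip":5},{"xyz":[-11,0,0],"turn":[0,0,0],"grip":5},{"xyz":[-12,0,0],"turn":[0,0,0],"grip":5},{"xyz":[-12,0,0],"turn":[0,0,0],"grip":5},{"xyz":[-12,0,0],"turn":[0,0,0],"grip":5}], force=60)

```text
t: 10.6
tool_pos: [0.4604, -0.0638, 0.1166]
orientation: [-0.0, 1.571, 0.0]
force: [0.1, -0.4, -0.7]
opening: 0.0133
```

Run:
```python
from h import *
s=telemetry.read_state();print(s["t"],s["tool_pos"],s["force"],s["wrist_torque"],s["opening"],s["orientation"])
crop("side","c8",210,170,110,80,7)
```

```text
10.6 [ 0.46040188 -0.06384746  0.11664051] [ 0.07356503 -0.42998612 -0.71573531] [0.03854533 0.11385765 0.02913926] 0.013334939537430592 [-1.56014725e-04  1.57100323e+00  1.93848276e-04]
```

View pics/c8.png

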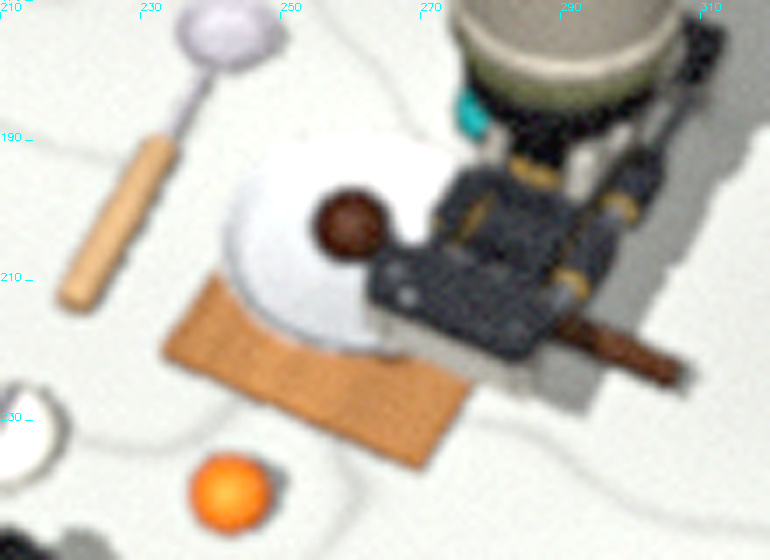

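The dish is about 12 mm up with the ball in place at raw (258.5,202). I'll check the tilt numerically from the handle end and the rim.

```bash
cat >> h.py <<'E'
def blob(n,im,lo,hi,box):
    x0,y0,x1,y1=box; m=cv2.inRange(im[y0:y1,x0:x1],np.array(lo),np.array(hi))
    k,l,st,c=cv2.connectedComponentsWithStats(m); i=1+st[1:,4].argmax(); return c[i]+[x0,y0],st[i]
def tri(u,v):
    (c1,d1),(c2,d2)=ray("top",*u),ray("side",*v); A=np.c_[d1,-d2]; t=np.linalg.lstsq(A,c2-c1,rcond=None)[0]
    a,b=c1+t[0]*d1,c2+t[1]*d2; return (a+b)/2,np.linalg.norm(a-b)
E
python3 - <<'E'
from h import *
np.set_printoptions(precision=4,suppress=True)
a=cv2.imread("pics/side0_raw.png")[:,:,::-1]; b=read_camera("side"); t=read_camera("top"); t0=cv2.imread("pics/top0_raw.png")[:,:,::-1]
for im in(a,b,t,t0): print(im[202,258],im[222,303])
for n,im,box in(("side",a,(245,190,275,215)),("side",b,(245,190,275,215)),("top",t0,(235,195,260,225)),("top",t,(235,195,260,225))):
    print(n,blob(n,im,(0,0,0),(75,60,60),box))
cv2.imwrite("pics/t8_raw.png",t[:,:,::-1])
print("handle end pred level", proj("side",[.3955,-.064,.059]), "if not lifted",proj("side",[.3955,-.064,.047]))
E
```

```text
[46 21  4] [76 68 62]
[62 38 26] [53 28  9]
[122 124 125] [118 123 121]
[115 116 118] [112 116 116]
side (array([259.7882, 204.4471]), array([10, 10, 11, 10, 85], dtype=int32))
side (array([265.552 , 205.6968]), array([ 10,   7,  20,  18, 221], dtype=int32))
top (array([245.8681, 210.6736]), array([  4,  10,  14,  13, 144], dtype=int32))
top (array([247.146 , 208.1241]), array([  0,   9,  25,  10, 137], dtype=int32))
handle end pred level [306.7483 222.0424] if not lifted [306.3801 224.4818]
```

The handle end matches a level 12 mm lift (predicted (306.7,222.0), seen about (307.5,222.5)). I'll continue lifting.

Call:
step_arm(commands=[{"xyz":[-1,0,0],"turn":[0,0,0],"grip":5},{"xyz":[-3,0,0],"turn":[0,0,0],"grip":5},{"xyz":[-7,0,0],"turn":[0,0,0],"grip":5},{"xyz":[-12,0,0],"turn":[0,0,0],"grip":5},{"xyz":[-18,0,0],"turn":[0,0,0],"grip":5},{"xyz":[-24,0,0],"turn":[0,0,0],"grip":5},{"xyz":[-30,0,0],"turn":[0,0,0],"grip":5},{"xyz":[-36,0,0],"turn":[0,0,0],"grip":5},{"xyz":[-41,0,0],"turn":[0,0,0],"grip":5},{"xyz":[-44,0,0],"turn":[0,0,0],"grip":5},{"xyz":[-46,0,0],"turn":[0,0,0],"grip":5},{"xyz":[-46,0,0],"turn":[0,0,0],"grip":5}])

```text
t: 12.25
tool_pos: [0.4605, -0.0639, 0.1628]
orientation: [-0.0, 1.571, 0.0]
force: [0.7, 0.2, -2.2]
opening: 0.0134
```

Run:
```python
from h import *
np.set_printoptions(precision=4,suppress=True)
s=telemetry.read_state();print(s["t"],s["tool_pos"],s["force"],s["wrist_torque"],s["opening"])
d=s["tool_pos"][2]-.1047
for k,P in dict(hend=[.3955,-.064,.047+d],rimfar=[.606,-.064,.042+d],riml=[.544,-.002,.042+d],ball_mid=[.544,-.064,.0435+d]).items(): print(k,proj("side",P))
im=cv2.convertScaleAbs(read_camera("side")[:,:,::-1],alpha=.8)
crop("side","c9",210,160,110,80,7,im)
```

```text
12.25 [ 0.4605 -0.0639  0.1628] [ 0.7258  0.2141 -2.2297] [ 0.0059  0.1164 -0.0115] 0.013433654711202885
hend [308.2165 212.3167]
rimfar [243.1299 185.7896]
riml [250.9466 208.3204]
ball_mid [261.5083 193.2741]
```

View pics/c9.png

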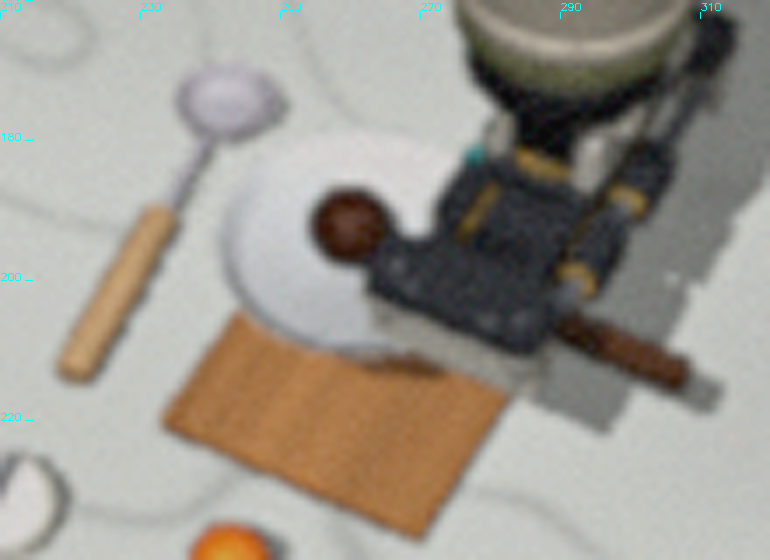

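The dish is about 58 mm up and level: the handle end is seen at (308.1,213.1), against (308.2,212.3) predicted for level. The ball is near the middle, at (260.2,192.1) against (261.5,193.3). I'll finish the lift and then turn about the dish axis.

Call:
step_arm(commands=[{"xyz":[-1,0,0],"turn":[0,0,0],"grip":5},{"xyz":[-4,0,0],"turn":[0,0,0],"grip":5},{"xyz":[-9,0,0],"turn":[0,0,0],"grip":5},{"xyz":[-15,0,0],"turn":[0,0,0],"grip":5},{"xyz":[-21,0,0],"turn":[0,0,0],"grip":5},{"xyz":[-27,0,0],"turn":[0,0,0],"grip":5},{"xyz":[-33,0,0],"turn":[0,0,0],"grip":5},{"xyz":[-37,0,0],"turn":[0,0,0],"grip":5},{"xyz":[-40,0,0],"turn":[0,0,0],"grip":5},{"xyz":[-41,0,0],"turn":[0,0,0],"grip":5},{"xyz":[-41,0,0],"turn":[0,0,0],"grip":5},{"xyz":[-41,0,0],"turn":[0,0,0],"grip":5}])

```text
t: 13.8
tool_pos: [0.4604, -0.0638, 0.2035]
orientation: [-0.0, 1.571, 0.0]
force: [-1.1, 0.0, -2.7]
opening: 0.0134
```

Call:
step_arm(commands=[{"xyz":[0,0.7,0],"turn":[0.009,0,0],"grip":5},{"xyz":[0,2.9,0],"turn":[0.035,0,0],"grip":5},{"xyz":[0,7.3,0.3],"turn":[0.087,0,0],"grip":5},{"xyz":[0,13.8,1.2],"turn":[0.166,0,0],"grip":5},{"xyz":[0,21.6,2.9],"turn":[0.262,0,0],"grip":5},{"xyz":[0,29.9,5.6],"turn":[0.367,0,0],"grip":5},{"xyz":[0,37.9,9.1],"turn":[0.471,0,0],"grip":5},{"xyz":[0,45.5,13.5],"turn":[0.576,0,0],"grip":5},{"xyz":[0,51.4,17.7],"turn":[0.663,0,0],"grip":5},{"xyz":[0,55.9,21.5],"turn":[0.733,0,0],"grip":5},{"xyz":[0,58.5,23.9],"turn":[0.777,0,0],"grip":5},{"xyz":[0,59,24.5],"turn":[0.785,0,0],"grip":5}])

```text
t: 15.3
tool_pos: [0.485, -0.0046, 0.2037]
orientation: [0.614, 1.482, -0.614]
force: [-0.1, 0.5, -1.5]
opening: 0.0135
```

Run:
```python
from h import *
s=telemetry.read_state();print(s["t"],s["tool_pos"],s["force"],s["wrist_torque"],s["opening"],s["q"].round(2));print(R.from_rotvec(s["orientation"]).as_matrix().round(3))
im=read_camera("side"); c=proj("side",[.544,-.064,.0435+s["tool_pos"][2]-.1047]);print("pred ball if central",c)
x,y=c.astype(int); print(blob("side",im,(0,0,0),(80,60,60),(x-9,y-9,x+9,y+9)))
```

```text
15.3 [ 0.48503521 -0.00456071  0.20368365] [-0.10877539  0.45129389 -1.54434696] [0.06383206 0.1119097  0.00447646] 0.013452539015313427 [-0.12 -0.11  1.92  0.    1.34 -0.9 ]
[[-0.     0.707  0.707]
 [ 0.     0.707 -0.707]
 [-1.     0.    -0.   ]]
pred ball if central [261.58791357 184.01091201]
(array([260.81165919, 184.06726457]), array([  0,   0,  18,  18, 223], dtype=int32))
```

The first half of the turn is done and the ball is still central. Now the second half.

Call:
step_arm(commands=[{"xyz":[0,0.7,0],"turn":[0.009,0,0],"grip":5},{"xyz":[0,2.9,0],"turn":[0.035,0,0],"grip":5},{"xyz":[0,7.3,0.3],"turn":[0.087,0,0],"grip":5},{"xyz":[0,13.8,1.2],"turn":[0.166,0,0],"grip":5},{"xyz":[0,21.6,2.9],"turn":[0.262,0,0],"grip":5},{"xyz":[0,29.9,5.6],"turn":[0.367,0,0],"grip":5},{"xyz":[0,37.9,9.1],"turn":[0.471,0,0],"grip":5},{"xyz":[0,45.5,13.5],"turn":[0.576,0,0],"grip":5},{"xyz":[0,51.4,17.7],"turn":[0.663,0,0],"grip":5},{"xyz":[0,55.9,21.5],"turn":[0.733,0,0],"grip":5},{"xyz":[0,58.5,23.9],"turn":[0.777,0,0],"grip":5},{"xyz":[0,59,24.5],"turn":[0.785,0,0],"grip":5}])

```text
t: 16.85
tool_pos: [0.5442, 0.0196, 0.2037]
orientation: [1.209, 1.209, -1.209]
force: [-0.3, 0.2, -1.6]
opening: 0.0133
```

Call:
step_arm(commands=[{"xyz":[0,0,0],"turn":[0,0,0],"grip":5},{"xyz":[0,0,0],"turn":[0,0,0],"grip":5},{"xyz":[0,0,0],"turn":[0,0,0],"grip":5},{"xyz":[0,0,0],"turn":[0,0,0],"grip":5},{"xyz":[0,0,0],"turn":[0,0,0],"grip":5},{"xyz":[0,0,0],"turn":[0,0,0],"grip":5},{"xyz":[0,0,0],"turn":[0,0,0],"grip":5},{"xyz":[0,0,0],"turn":[0,0,0],"grip":5}])

```text
t: 17.85
tool_pos: [0.544, 0.0196, 0.2037]
orientation: [1.208, 1.21, -1.208]
force: [-0.1, 0.4, -2.0]
opening: 0.0136
```

Run:
```python
from h import *
np.set_printoptions(precision=4,suppress=True)
s=telemetry.read_state();print(s["t"],s["tool_pos"],s["force"],s["wrist_torque"],s["opening"],s["q"].round(2));print(R.from_rotvec(s["orientation"]).as_matrix().round(3))
d=s["tool_pos"][2]-.1047
for n in("side","top"):
  for k,P in dict(hend=[.544,.0845,.047+d],riml=[.482,-.064,.042+d],rimr=[.606,-.064,.042+d],rimn=[.544,-.126,.042+d],ball=[.544,-.064,.0435+d]).items(): print(n,k,proj(n,P))
a=cv2.convertScaleAbs(read_camera("side")[:,:,::-1],alpha=.8);b=cv2.convertScaleAbs(read_camera("top")[:,:,::-1],alpha=.8)
crop("side","fa",205,150,100,110,4,a);crop("top","fb",195,160,100,110,4,b)
cv2.imwrite("pics/final.png",np.hstack([cv2.imread("pics/fa.png"),cv2.imread("pics/fb.png")]))
```

```text
17.85 [0.544  0.0196 0.2037] [-0.0787  0.3646 -1.9573] [ 0.0415  0.0592 -0.0478] 0.013599426462112497 [-0.06  0.05  1.76 -0.    1.33 -0.06]
[[-0.     1.     0.001]
 [-0.     0.001 -1.   ]
 [-1.    -0.     0.   ]]
side hend [234.3955 220.3203]
side riml [281.0844 192.4813]
side rimr [242.727  176.4789]
side rimn [271.821  170.3381]
side ball [261.588  183.9981]
top hend [179.8728 207.2346]
top riml [243.6105 233.5884]
top rimr [243.6059 181.3152]
top rimn [270.0359 206.9419]
top ball [243.5886 207.0196]
```

View pics/final.png

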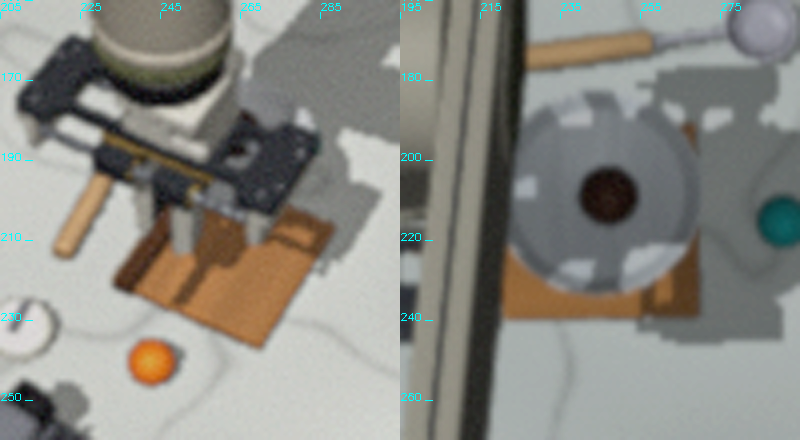

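The last views show:
- **Turn:** the dish is turned a quarter over its board, with its rim edges where a level pose predicts.
- **Ball:** at top (247,209), about 6 mm from the dish centre (244.3,208.2). That is the same offset, in the dish's own axes, as at the start, so it hasn't rolled.

The arm is still, so I'll hand in.

```bash
python3 -c "
from plant import robot; print(robot.close_job())"
```

```text
the job is handed in; nothing more can be done
None
```

I squeezed the gun's trigger and let it spring back, then lifted the dish and gave it a quarter turn. I handed the job in still holding the dish in the air over its board. Hand-in reported no verdict.

- **Trigger:** The first close was off-centre: the finger on the grip touched first, with about 22 N side force. I shifted about 9 mm and closed fully. The fingers stalled at 46.8 mm rather than the stated 44 mm; I put this down to the flat pads resting on the tilted blade. The trigger looked fully in, and a later picture showed it back out.
- **Dish:** I gripped the handle at 60 N and about 82 mm from the dish axis, lifted it straight up, and turned it 90° about its own axis. By the arm's pose, it hangs about 99 mm above the board. The gripper is holding steady, with a fingers' opening of 13.6 mm and about 2 N of load.
- **Last checks:** The ball was about 6 mm from the middle, the same offset as at the start, so it had not rolled. The dish is level to within about 0.04 rad by the handle end, though the final view of it was partly hidden and off by about 2 px. I saw no bystander moved in the views I had. I did not look at the trigger again after the turn, but nothing touched it.

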